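# Unload the tested power modules into the transport tray in order

## Robot

A 6-joint arm with a two-finger parallel gripper is mounted at the origin on the work surface. World frame = base frame: x ahead of the robot, y to its left, z up, the work surface at z = 0. Lengths are in m, angles in degrees, forces in N, time in s.
With the tool pointing down it reaches from about 0.25 to 0.725 m from the base axis. Payload 9.7 kg.
Tool frame: the origin (TCP) lies at the very end of the fingers, on their centre line; the grasp point (between the pads) lies 19 mm behind it; x points along the fingers, y is the direction in which the jaws open and shut, and the axes are right-handed (so a half turn about x gives the same grasp; the last joint's range is limited). The gripper opens to 85 mm and grips with 20 to 120 N. Pads are 22 mm wide; open, the fingers measure 114 mm over their backs; the gripper's body (76 mm by 85 mm) begins 54 mm behind the grasp point. The pads swing forward as they close: fully open they stand 13 mm farther back than shut.
Start: joints at [64.916, 4.979, 10.078, 95.1, 0, 90], TCP at [0.233, 0.498, 0.231] pointing down, gripper open.
Joint ranges: [-179.16, 179.16], [-48.56, 103.87], [-65.8, 70.77], [-126.05, 130.52], [-82.76, 87.17], [-180, 180]. Speed limits (degrees/s): [127.2, 127.2, 147.25, 180, 180, 180].

## Interface

Orientations are given as [roll, pitch, yaw] about the fixed x, y, z axes, in that order (R = Rz(yaw) Ry(pitch) Rx(roll)).
In Python, from workcell import get_obs, cams, bot gives the robot as it stands.
- The arm moves only by the tool apply_moves, never from a script. Its argument "rows" is a list that holds one entry, the list of rows, each a list of 7 numbers: the shift along the tool's x, y, z in mm, then the turn, a rotation vector about the tool's x, y, z in rad, then the opening, from 0 (shut) to 1 (fully open). A call has 1 to 20 rows; each row is the pose to reach, as a shift and turn from the pose measured when the call began, along the tool's axes at that moment; what a row does not reach only later rows make up. A row lasts 1/10 s, in which the tool goes at most 50 mm and 8.59 degrees, less where a joint would pass 70% of its speed; a pose out of reach is approached as far as the arm can. A call with a gripper value outside its range is refused whole. The fingers move at their own pace and stop on an object; "newtons" is the grip in N (left out, the last holds). Time passes only in rows, so rows that repeat a pose let the fingers close. It gives the time, the measured TCP pose, the force and the opening at its end, in the units of the state.
- get_obs(): the state, without advancing time (a new reading comes with each control period).
- cams.camera(name): name is "side" or "top"; returns a dict with "pixels" (384x512x3 uint8, red, green, blue), "range_z" (384x512 float32, m along the optical axis (not along the pixel's ray), 0 where there is no reading), "fx", "fy", "cx", "cy" (pixels), "eye" and "attitude" of the camera in the world. Camera axes: x right, y up, looking along -z (the intrinsics and any distortion apply to the point x, -y, -z); pixel columns grow to the right and rows downward; lengths in m; the calibration is good to about 2 mm. A picture is of the moment at which its call begins.
- bot.job_done(): hands the job in, once; it reports no verdict.
Trained networks look in a picture, given as the dict that the camera call returned (one of the last four; its "shot" number tells which), for a name from the list of things; names that differ only in an ending like _2 or _b are one class to them, and where a whole thing is asked for, a point or a joint stands for the part that bears it (a point fixed in the world has none). Each returns a list of dicts, best first, with "confidence" (0 to 1); they miss things now and then, are a little off and sometimes report something else, mostly with a low value. They report only what shows in the picture. A call takes as long as a camera call.
- cams.find_in(label, picture): "at" ([x, y, z] in m, in world coordinates, good to about 4 mm: the middle of the surface that is visible of it).
The state is a dict: "time": time; "q": joint angles; "qd": joint speeds; "joint_efforts": joint torques, N m; "ee_pos": TCP position; "tcp_rot": TCP orientation; "wrist_force": force on the tool from outside, world axes, zero at the start; "torque": the same for the moment, N m; "opening": finger opening in m.
Only numpy, scipy, OpenCV 4.12 (cv2) and the standard library are available. Lean on these libraries where they do the work, as an engineer would, in place of code of your own. Each camera call takes 0.05 s, during which the arm holds its last target.

## Task

The four power modules in the test rack have finished their test and the results are logged by position, so move them into the empty compartments of the black transport tray in the same order: the leftmost module goes to the leftmost compartment and so on to the rightmost (left and right as seen from the robot). Set each one down flat and upright on the floor of its own compartment and let go, without dropping it, and do not knock over or push away the bottle that stands between the rack and the tray.

Things in the scene. Friction and masses are not known exactly. Their poses are not given: they have to be found in the camera images.
- unit_sink: Loose power module, 0.16 kg: grey block housing 72 mm long (x), 36 wide (y), 40 tall, gripped by its long sides; on top a green board with a black terminal block at the +x end and an aluminium finned heat sink 44 x 30 mm, top 62 mm above the underside. Origin: centre of underside, z up. Starts in one of the four docks; which one varies.
- unit_relay: Loose power module, 0.16 kg: grey block housing 72 mm long (x), 36 wide (y), 40 tall, gripped by its long sides; on top a green board with a black terminal block at the +x end and two white box relays, each 16 x 28 mm, standing one behind the other, top 58 mm above the underside. Origin: centre of underside, z up. Starts in one of the four docks; which one varies.
- unit_caps: Loose power module, 0.16 kg: grey block housing 72 mm long (x), 36 wide (y), 40 tall, gripped by its long sides; on top a green board with a black terminal block at the +x end and four round black capacitors 15 mm across with bright tops, in a square, top 62 mm above the underside. Origin: centre of underside, z up. Starts in one of the four docks; which one varies.
- unit_coil: Loose power module, 0.16 kg: grey block housing 72 mm long (x), 36 wide (y), 40 tall, gripped by its long sides; on top a green board with a black terminal block at the +x end and one round copper-wound ring coil 31 mm across, top 55 mm above the underside. Origin: centre of underside, z up. Starts in one of the four docks; which one varies.
- dock_sink: Fixed grey test dock 90 (x) by 54 mm (y), one of four alike in a row on the test rack: the one in which unit_sink starts. Origin: centre of its underside, 16 mm above the table. The module rests 14 mm above this origin between low stops (6 mm high at the ends, 4 mm along the sides, about 4 mm of play) and simply lifts out.
- dock_relay: Fixed grey test dock 90 (x) by 54 mm (y), one of four alike in a row on the test rack: the one in which unit_relay starts. Origin: centre of its underside, 16 mm above the table. The module rests 14 mm above this origin between low stops (6 mm high at the ends, 4 mm along the sides, about 4 mm of play) and simply lifts out.
- dock_caps: Fixed grey test dock 90 (x) by 54 mm (y), one of four alike in a row on the test rack: the one in which unit_caps starts. Origin: centre of its underside, 16 mm above the table. The module rests 14 mm above this origin between low stops (6 mm high at the ends, 4 mm along the sides, about 4 mm of play) and simply lifts out.
- dock_coil: Fixed grey test dock 90 (x) by 54 mm (y), one of four alike in a row on the test rack: the one in which unit_coil starts. Origin: centre of its underside, 16 mm above the table. The module rests 14 mm above this origin between low stops (6 mm high at the ends, 4 mm along the sides, about 4 mm of play) and simply lifts out.
- test_rack: Fixed aluminium plate 112 (x) by 276 mm (y), 16 high, with the four docks along its y, centres at y = +99, +33, -33, -99 mm, x = 0; +y is the robot's left. A grey strip 22 mm high runs along its far (+x) edge, a black socket behind it. Origin: centre of underside, on the table. Left or right of the bottle, turned up to 0.28 rad.
- tray: Fixed open black transport tray 104 (x) by 270 mm (y), empty, four compartments along its y, centres at y = +99, +33, -33, -99 mm, x = 0; +y is the robot's left. Each 92 (x) by 60 mm (y) inside; floor 5 mm thick; walls 6 mm thick, tops 15 mm over the table; corner pegs to 27 mm. Origin: centre of underside, on the table. Across the bottle from the rack, turned up to 0.28 rad.
- bottle: Loose small amber bottle with a white cap, 32 mm across, 85 mm tall, standing on the table between test rack and tray; a bystander. Origin: centre of its underside.

How it is judged:
By the outcome, as a careful person would: the job done as asked, in the order asked, and still so for the second after the job is handed in, with the robot touching nothing.
It also fails if it takes over 106 s, if anything falls off the work surface, if the arm or the gripper's body presses on something with over 40 N, if the wrist force passes 120 N, or if a joint passes its speed limit or range.

## Working session

There is one attempt and no reset: what is moved stays moved. The work goes in short steps, Python scripts to look and compute and a tool call to move; the robot and the scene stay as the last step left them, time stands still between calls to the robot, and variables do not carry over. Pictures are saved under pics/ and viewed, and the job is handed in when it is done.

Besides the shell and the picture viewer there is one more tool, called after "Request:" in YAML: its name, and indented under it one key for each argument. apply_moves: Moves the arm, as the interface text tells. Its arguments: {"type":"object","properties":{"rows":{"type":"array"},"newtons":{"type":"number"}},"required":["rows"]}

```bash
ls; mkdir -p pics; cat > h.py <<'E'
import numpy as np, cv2
from workcell import get_obs, cams, bot
def save(d,n): cv2.imwrite('pics/'+n,d['pixels'][:,:,::-1])
E
python3 - <<'E'
from h import *
print(get_obs())
for c in ['top','side']:
    d=cams.camera(c); save(d,c+'0.png')
    np.savez('/tmp/'+c+'0.npz',**d)
    print(c,{k:d[k] for k in d if k not in('pixels','range_z')})
    for l in ['unit_sink','unit_relay','unit_caps','unit_coil','test_rack','tray','bottle']:
        r=cams.find_in(l,d); print(l,[(np.round(e['at'],3).tolist(),round(e['confidence'],2)) for e in r[:4]])
E
```

```text
pics
{'time': 0.0, 'q': array([6.49164504e+01, 5.01039275e+00, 1.00323351e+01, 9.51001410e+01,
       2.88953113e-04, 8.99985656e+01]), 'qd': array([-0.02360406,  0.08863944, -0.0480661 ,  0.16679246, -0.00858658,
       -0.08096813]), 'joint_efforts': array([ 1.28662497e-03, -5.20384312e+01,  4.64805722e+01,  1.61336950e-02,
        4.33714786e-05, -1.08987848e-06]), 'ee_pos': array([0.23306044, 0.49790624, 0.23057089]), 'tcp_rot': array([ -90.2131481 ,   89.9218009 , -115.29526351]), 'wrist_force': array([-0.08562149, -0.1014086 , -0.12809099]), 'torque': array([0.026932  , 0.02922842, 0.03027784]), 'opening': 0.08519413162531056}
top {'fx': 423.3542874582328, 'fy': 423.3542874582328, 'cx': 254.87371895671455, 'cy': 184.18653896042667, 'eye': array([ 0.44288693, -0.01513853,  1.08490251]), 'attitude': array([  4.59992741,  -0.23970284, -91.06241044]), 'shot': 1}
unit_sink [([0.468, -0.187, 0.075], 0.89), ([0.448, -0.128, 0.07], 0.3)]
unit_relay [([0.499, -0.314, 0.069], 0.79), ([0.452, -0.128, 0.071], 0.66)]
unit_caps [([0.454, -0.127, 0.069], 0.94)]
unit_coil [([0.484, -0.255, 0.071], 0.8)]
test_rack [([0.518, -0.2, 0.016], 0.82)]
tray [([0.564, 0.21, 0.007], 0.77), ([0.467, -0.191, 0.077], 0.54)]
bottle [([0.589, -0.0, 0.053], 0.42)]
side {'fx': 358.95812090728134, 'fy': 358.95812090728134, 'cx': 259.53182863277726, 'cy': 190.6184153678179, 'eye': array([ 0.38817487, -0.61759686,  0.44438965]), 'attitude': array([ 59.33461333,  -0.59729327, -12.31248414]), 'shot': 2}
unit_sink [([0.466, -0.206, 0.07], 0.91)]
unit_relay [([0.496, -0.336, 0.073], 0.62)]
unit_caps [([0.444, -0.144, 0.073], 0.91)]
unit_coil [([0.475, -0.272, 0.072], 0.95), ([0.441, -0.145, 0.07], 0.36)]
test_rack [([0.521, -0.3, 0.016], 0.86)]
tray [([0.563, 0.191, 0.005], 0.71)]
bottle [([0.598, -0.011, 0.04], 0.75)]
```

View pics/top0.png

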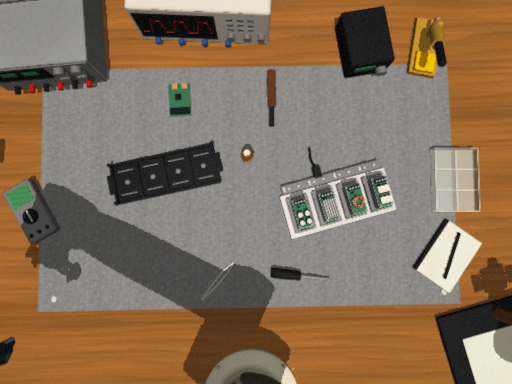

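View pics/side0.png

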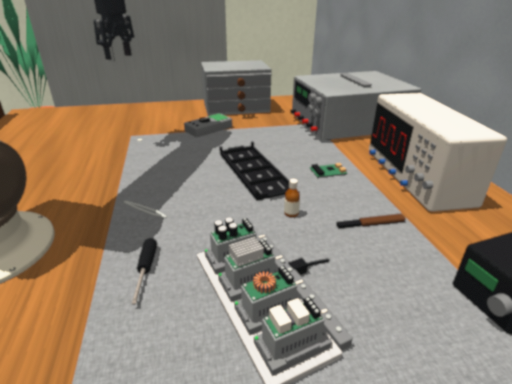

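Top view: rack at about pixel (338,200), with the modules from left to right caps, sink, coil and relay. The tray is at (165,172) and the bottle at (247,152). Next I measure the exact poses from depth.

```bash
cat >> h.py <<'E'
from scipy.spatial.transform import Rotation as Ro
def cloud(d):
    h,w=d['range_z'].shape; u,v=np.meshgrid(np.arange(w),np.arange(h)); z=d['range_z']
    p=np.stack([(u-d['cx'])/d['fx']*z,-(v-d['cy'])/d['fy']*z,-z],-1)
    R=Ro.from_euler('xyz',d['attitude'],degrees=True).as_matrix()
    return p@R.T+d['eye']
E
python3 - <<'E'
from h import *
for c in ['top','side']:
    d=dict(np.load(f'/tmp/{c}0.npz')); P=cloud(d); ok=d['range_z']>0
    def rect(m,name):
        m=(m&ok).astype(np.uint8)
        n,l,s,ce=cv2.connectedComponentsWithStats(m,connectivity=8)
        for i in range(1,n):
            if s[i,4]<15: continue
            q=P[l==i]; r=cv2.minAreaRect((q[:,:2]*1000).astype(np.float32))
            print(c,name,s[i].tolist(),np.round(r[0],1),np.round(r[1],1),round(r[2],1),'z',np.round(np.percentile(q[:,2],[5,50,95])*1000,1), 'mean',np.round(q.mean(0)*1000,1))
    X,Y,Z=P[...,0],P[...,1],P[...,2]
    roi=(X>.35)&(X<.7)&(Y>-.42)&(Y<.4)
    m=roi&(abs(Z)<.003); print('table',np.median(Z[roi&(Z<.004)]))
    rect(roi&(Z>.063)&(Y<-.08),'units')
    rect(roi&(Z>.009)&(Z<.3)&(Y<-.08),'rack')
    rect(roi&(Z>.003)&(Z<.04)&(Y>.05),'tray')
    rect(roi&(Z>.02)&(Z<.3)&(abs(Y)<.06),'bottle')
E
```

```text
table 0.0011320658596845057
top units [370, 176, 23, 32, 485] [ 501.4 -324.4] [71.9 36.4] 13.9 z [68.1 78.3 90.7] mean [ 500.6 -321.6   79.3]
top units [344, 183, 23, 33, 464] [ 485.  -261.4] [71.8 36.4] 15.6 z [68.1 73.6 86.4] mean [ 484.7 -259.8   76.2]
top units [317, 190, 23, 32, 469] [ 469.9 -195.8] [71.8 35.9] 15.1 z [69.2 82.3 94. ] mean [ 469.2 -194.1   81.5]
top units [291, 197, 22, 33, 458] [ 453.4 -131.5] [71.9 36. ] 13.9 z [69.1 74.5 94.4] mean [ 453.2 -130.3   79.4]
top rack [279, 158, 117, 81, 5834] [ 513.2 -220.1] [184.8 277.4] 14.5 z [14.7 30.4 89.8] mean [ 488.4 -219.    42.3]
top tray [170, 126, 13, 5, 20] [680.3 180. ] [32.7  7.1] 77.0 z [3.  3.4 5.1] mean [679.7 180.5   3.8]
top tray [194, 126, 7, 10, 18] [670.6 124.1] [13.2 22.8] 67.3 z [3.2 3.7 5.1] mean [670.9 125.5   4. ]
top tray [105, 135, 121, 73, 4328] [561.1 210.6] [129.1 309.2] 13.6 z [ 3.5  6.6 17.3] mean [561.2 210.2   8.6]
top tray [112, 227, 11, 9, 19] [420.6 330. ] [15.3 23.2] 58.0 z [3.1 4.1 5.5] mean [417.5 330.8   4.2]
top tray [105, 235, 10, 6, 19] [401.  349.1] [23.1 12.6] 89.0 z [3.1 3.8 5.8] 
[... 2017 characters left out ...]
35] [429.3 225.5] [24.6 63.5] 8.4 z [3.  3.3 4.3] mean [426.4 227.    3.5]
side tray [174, 170, 7, 6, 16] [358.8 241.1] [29.8 13.5] 83.7 z [3.1 3.4 3.9] mean [359.9 241.9   3.5]
side tray [289, 170, 8, 8, 16] [657.6 177.4] [18.2 38. ] 0.5 z [3.1 3.3 3.8] mean [656.5 181.8   3.3]
side tray [208, 172, 9, 7, 21] [447.5 210. ] [31.5 20.5] 83.7 z [3.1 3.6 4.4] mean [449.1 208.4   3.7]
side tray [174, 183, 14, 12, 36] [370.5 155.6] [48.1 23.1] 54.8 z [3.  3.5 4.3] mean [368.6 154.1   3.6]
side tray [227, 186, 6, 8, 18] [481.3 128.2] [33.4 12.1] 82.1 z [3.  3.2 3.7] mean [481.1 128.9   3.3]
side bottle [284, 179, 16, 33, 395] [596.9  -5.7] [31.7 24. ] 3.5 z [23.4 51.5 85.6] mean [594.5  -9.3  51.8]
```

```bash
python3 - <<'E'
from h import *
for c in ['top','side']:
    d=dict(np.load(f'/tmp/{c}0.npz')); P=cloud(d); ok=d['range_z']>0
    X,Y,Z=P[...,0],P[...,1],P[...,2]
    roi=ok&(X>.45)&(X<.67)&(Y>.03)&(Y<.39)
    if c=='top':
        dark=(d['pixels'].max(-1)<60)
    for nm,m in [('z>10',roi&(Z>.010)),('z>20',roi&(Z>.020))]:
        q=P[m]*1000; r=cv2.minAreaRect(q[:,:2].astype(np.float32)); print(c,nm,r,len(q), np.percentile(q[:,2],[5,50,95,100]))
    # template fit: walls
    from scipy.optimize import minimize
    q=P[roi&(Z>.003)&(Z<.03)]*1000
    def score(p):
        a=np.radians(p[2]);R=np.array([[np.cos(a),np.sin(a)],[-np.sin(a),np.cos(a)]])
        l=(q[:,:2]-p[:2])@R.T
        x,y=abs(l[:,0]),abs(l[:,1])
        w=np.maximum(0,1-abs(x-49)/6)*(y<137)+np.maximum.reduce([np.maximum(0,1-abs(y-k)/6) for k in (0,66,132)])*(x<52)
        hz=(q[:,2]>10)*1.-0.5*(q[:,2]<8)
        return -(hz*np.minimum(w,1)).sum()
    best=min((minimize(score,[561+dx,207+dy,t],method='Nelder-Mead',options=dict(initial_simplex=[[561+dx,207+dy,t],[565+dx,207+dy,t],[561+dx,211+dy,t],[561+dx,207+dy,t+2]])) for dx in(-4,2) for dy in(-4,4) for t in(9,12,15)),key=lambda r:r.fun)
    print(c,best.x,best.fun,len(q))
    # rack strip / dock template from rack plate: plate z 13..19
    m=ok&(X>.38)&(X<.62)&(Y<-.06)&(Y>-.4)&(Z>.012)&(Z<.1)
    a=np.radians(14.5);R=np.array([[np.cos(a),np.sin(a)],[-np.sin(a),np.cos(a)]])
    q=P[m]*1000; l=(q[:,:2]-[478,-228])@R.T
    l=l[(l[:,0]<60)]
    print('rack local ext',np.percentile(l,[0.3,1,99,99.7],axis=0))
E
```

```text
top z>10 ((559.8524169921875, 209.4498291015625), (106.42805480957031, 292.92779541015625), 11.246395111083984) 1296 [10.72067259 15.19093775 19.84611623 31.15660284]
top z>20 ((559.3359985351562, 210.21665954589844), (106.41889190673828, 275.1430358886719), 11.090373039245605) 63 [20.77656901 26.5176455  29.76767265 31.15660284]
top [560.43521347 209.11301168  11.25275017] -759.8957633431731 5521
rack local ext [[ -55.83918016 -136.95432236]
 [ -54.86268091 -131.94536238]
 [  58.78467944  135.0824638 ]
 [  59.64003655  136.90269983]]
side z>10 ((557.4984130859375, 209.1982879638672), (108.7207260131836, 293.8214416503906), 10.821399688720703) 962 [10.78781763 15.80945227 19.15996184 29.89135989]
side z>20 ((512.867431640625, 217.84890747070312), (293.3517761230469, 98.9403305053711), 80.8589859008789) 46 [20.75188756 25.80424409 29.05925344 29.89135989]
side [557.96251636 207.64146355  11.16041116] -549.3137273819261 2839
rack local ext [[ -57.89192449 -137.50859433]
 [ -57.53404681 -136.81344425]
 [  56.85762197  115.12839089]
 [  59.09669439  126.1917872 ]]
```

```bash
cat >> h.py <<'E'
U=dict(caps=(452.5,-132),sink=(469,-196.3),coil=(484,-262.1),relay=(500.4,-325))
a=np.radians(11.2); T=[np.array([559.2,208.4])+y*np.array([-np.sin(a),np.cos(a)]) for y in (99,33,-33,-99)]
S=dict(zip(['caps','sink','coil','relay'],T))
def rel(x,y,z,yaw):
    o=get_obs(); R=Ro.from_euler('xyz',o['tcp_rot'],degrees=True)
    best=None
    for s in (1,-1):
        c,t=np.cos(np.radians(yaw)),np.sin(np.radians(yaw))
        X=np.array([0,0,-1.]);Y=s*np.array([-t,c,0]);Z=np.cross(X,Y)
        rv=(R.inv()*Ro.from_matrix(np.stack([X,Y,Z],1))).as_rotvec()
        d=R.inv().apply(np.array([x,y,z])-o['ee_pos']*1000)
        print('s',s,'shift',np.round(d,1),'rv',np.round(rv,4))
    print('t',round(o['time'],2),'pos',np.round(o['ee_pos']*1000,1),'F',np.round(o['wrist_force'],1),'open',round(o['opening']*1000,1),'q',np.round(o['q'],1))
    print('R\n',np.round(R.as_matrix(),3))
E
python3 -c "
from h import *
print(S); rel(*U['caps'],160,14.5)"
```

```text
{'caps': array([539.97079923, 305.51456038]), 'sink': array([552.79026641, 240.77152013]), 'coil': array([565.60973359, 176.02847987]), 'relay': array([578.42920077, 111.28543962])}
s 1 shift [  71.3 -477.7  465.8] rv [-0.6908  0.     -0.    ]
s -1 shift [  71.3 -477.7  465.8] rv [ 2.4507 -0.     -0.    ]
t 0.8 pos [233.1 498.1 231.3] F [-0.9  0.3  0.7] open 85.6 q [64.9  5.  10.1 95.1  0.  90. ]
R
 [[ 0.     0.424  0.906]
 [ 0.     0.906 -0.424]
 [-1.     0.    -0.   ]]
```

Request:
apply_moves:
  rows:
    - [[71, -478, 466, -0.69, 0, 0, 0.6], [71, -478, 466, -0.69, 0, 0, 0.6], [71, -478, 466, -0.69, 0, 0, 0.6], [71, -478, 466, -0.69, 0, 0, 0.6], [71, -478, 466, -0.69, 0, 0, 0.6], [71, -478, 466, -0.69, 0, 0, 0.6], [71, -478, 466, -0.69, 0, 0, 0.6], [71, -478, 466, -0.69, 0, 0, 0.6], [71, -478, 466, -0.69, 0, 0, 0.6], [71, -478, 466, -0.69, 0, 0, 0.6], [71, -478, 466, -0.69, 0, 0, 0.6], [71, -478, 466, -0.69, 0, 0, 0.6], [71, -478, 466, -0.69, 0, 0, 0.6], [71, -478, 466, -0.69, 0, 0, 0.6], [71, -478, 466, -0.69, 0, 0, 0.6], [71, -478, 466, -0.69, 0, 0, 0.6], [71, -478, 466, -0.69, 0, 0, 0.6], [71, -478, 466, -0.69, 0, 0, 0.6]]
  newtons: 40

```text
time: 2.6
ee_pos: [0.4526, -0.1314, 0.1607]
tcp_rot: [-17.0, 90.0, -2.5]
wrist_force: [0.0, -0.2, 0.2]
opening: 0.0511
```

```bash
python3 -c "
from h import *
rel(*U['caps'],43,14.5)"
```

```text
s 1 shift [117.7  -0.5  -0.3] rv [0.0005 0.0006 0.0002]
s -1 shift [117.7  -0.5  -0.3] rv [-3.141e+00 -3.000e-04  1.000e-03]
t 2.6 pos [ 452.6 -131.4  160.7] F [ 0.  -0.2  0.2] open 51.1 q [-16.2  -6.7  -9.3  87.4   0.  -30.7]
R
 [[ 0.001 -0.251  0.968]
 [-0.     0.968  0.251]
 [-1.    -0.     0.001]]
```

Request:
apply_moves:
  rows:
    - [[30, -0.5, 0, 0, 0, 0, 0.6], [60, -0.5, 0, 0, 0, 0, 0.6], [60, -0.5, 0, 0, 0, 0, 0.6]]

```text
time: 2.9
ee_pos: [0.4508, -0.1305, 0.0976]
tcp_rot: [146.9, 89.7, 161.5]
wrist_force: [0.3, 0.4, 0.6]
opening: 0.051
```

```bash
python3 - <<'E'
from h import *
d=cams.camera('side'); im=d['pixels'][200:,150:400]; cv2.imwrite('pics/s1.png',cv2.resize(im[:,:,::-1],None,fx=3,fy=3)) 
rel(*U['caps'],43,14.5)
E
```

```text
s 1 shift [56.9 -1.4  0.6] rv [ 0.0019 -0.0016 -0.0011]
s -1 shift [56.9 -1.4  0.6] rv [-3.1396e+00  1.8000e-03 -2.5000e-03]
t 2.95 pos [ 451.7 -130.8   99.9] F [ 0.6 -0.1  0.4] open 51.1 q [-16.2  -6.4 -15.7  80.8   0.  -30.8]
R
 [[-0.002 -0.252  0.968]
 [ 0.001  0.968  0.252]
 [-1.     0.001 -0.002]]
```

View pics/s1.png

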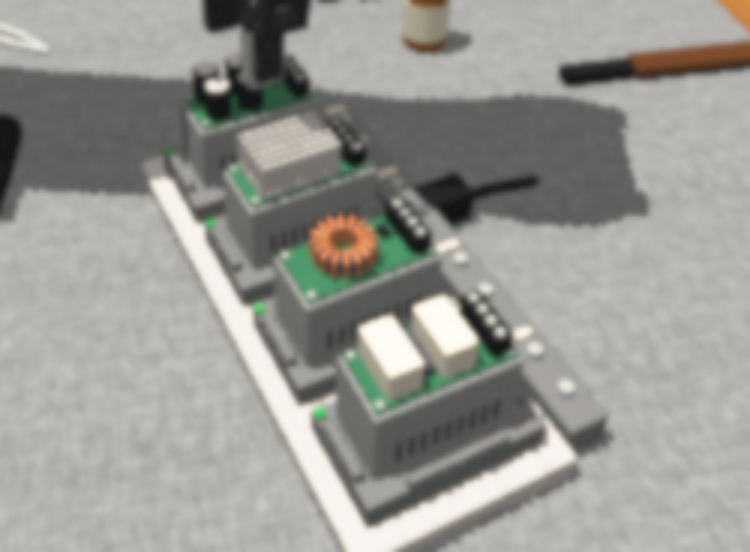

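The side crop shows the gripper over the caps module, at crop pixel (255,50). Nothing has been disturbed, so I descend and close.

Request:
apply_moves:
  rows:
    - [[20, -1.4, 0.6, 0, 0, 0, 0.6], [40, -1.4, 0.6, 0, 0, 0, 0.6], [57, -1.4, 0.6, 0, 0, 0, 0.6], [57, -1.4, 0.6, 0, 0, 0, 0.6], [57, -1.4, 0.6, 0, 0, 0, 0.6], [57, -1.4, 0.6, 0, 0, 0, 0.2], [57, -1.4, 0.6, 0, 0, 0, 0.2], [57, -1.4, 0.6, 0, 0, 0, 0.2], [57, -1.4, 0.6, 0, 0, 0, 0.2], [57, -1.4, 0.6, 0, 0, 0, 0.2], [57, -1.4, 0.6, 0, 0, 0, 0.2]]

```text
time: 4.05
ee_pos: [0.4534, -0.132, 0.0445]
tcp_rot: [34.2, 90.0, 48.9]
wrist_force: [-2.1, 0.7, 8.1]
opening: 0.0353
```

```bash
python3 - <<'E'
from h import *
d=cams.camera('side'); im=d['pixels'][130:322,150:400]; cv2.imwrite('pics/s2.png',cv2.resize(im[:,:,::-1],None,fx=3,fy=3)) 
rel(*U['caps'],43,14.5)
E
```

```text
s 1 shift [ 1.5  0.2 -0.8] rv [ 0.0022  0.0004 -0.0004]
s -1 shift [ 1.5  0.2 -0.8] rv [-3.1394e+00  6.0000e-04  7.0000e-04]
t 4.1 pos [ 453.3 -132.    44.5] F [-0.7  1.6  7.5] open 35.4 q [-16.3  -5.1 -20.7  74.4   0.  -30.9]
R
 [[ 0.    -0.253  0.968]
 [ 0.     0.968  0.253]
 [-1.     0.     0.   ]]
```

View pics/s2.png

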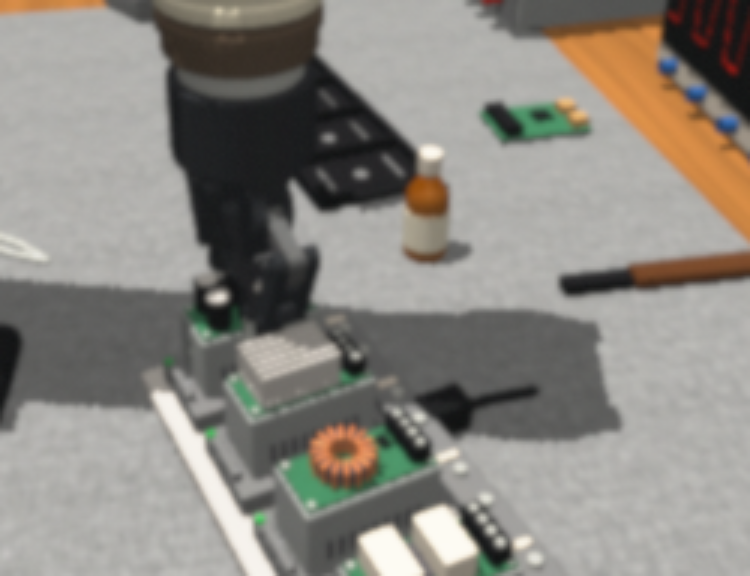

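The caps module is gripped, with the opening at 35.4 mm. I lift it straight up.

Request:
apply_moves:
  rows:
    - [[-10, 0, 0, 0, 0, 0, 0.2], [-30, 0, 0, 0, 0, 0, 0.2], [-70, 0, 0, 0, 0, 0, 0.2], [-110, 0, 0, 0, 0, 0, 0.2], [-140, 0, 0, 0, 0, 0, 0.2], [-140, 0, 0, 0, 0, 0, 0.2], [-140, 0, 0, 0, 0, 0, 0.2]]

```text
time: 4.8
ee_pos: [0.4535, -0.1321, 0.185]
tcp_rot: [-9.3, 89.9, 5.4]
wrist_force: [-0.2, 0.3, -2.6]
opening: 0.0356
```

```bash
python3 - <<'E'
from h import *
d=cams.camera('side'); save(d,'s3.png') 
rel(*S['caps'],180,11.2)
E
```

```text
s 1 shift [  4.1 401.4 194.6] rv [ 0.0598 -0.0004 -0.0008]
s -1 shift [  4.1 401.4 194.6] rv [-3.0818e+00  1.2000e-03 -6.0000e-04]
t 4.85 pos [ 453.  -132.   183.8] F [ 0.4 -0.5 -1.5] open 35.2 q [-16.3  -6.4  -6.4  90.    0.  -30.9]
R
 [[-0.001 -0.253  0.968]
 [ 0.001  0.968  0.253]
 [-1.     0.001 -0.   ]]
```

View pics/s3.png

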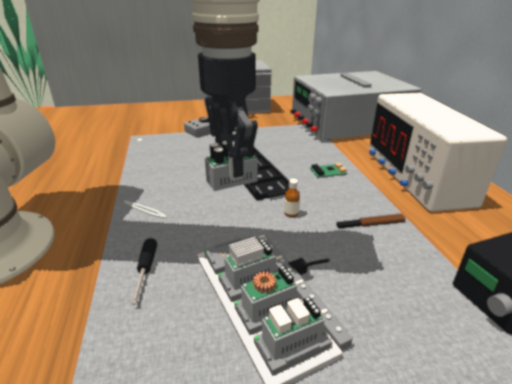

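The module hangs level at (232,165). Now I carry it above the leftmost compartment.

Request:
apply_moves:
  rows:
    - [[0, 20, 10, 0, 0, 0, 0.2], [0, 56, 27, 0.01, 0, 0, 0.2], [0, 92, 44, 0.02, 0, 0, 0.2], [0, 128, 61, 0.02, 0, 0, 0.2], [0, 164, 79, 0.03, 0, 0, 0.2], [2, 200, 96, 0.03, 0, 0, 0.2], [2, 236, 114, 0.04, 0, 0, 0.2], [2, 272, 131, 0.04, 0, 0, 0.2], [4, 308, 149, 0.05, 0, 0, 0.2], [4, 344, 167, 0.06, 0, 0, 0.2], [4, 375, 182, 0.06, 0, 0, 0.2], [4, 393, 191, 0.06, 0, 0, 0.2], [4, 401.4, 194.6, 0.06, 0, 0, 0.2], [4, 401.4, 194.6, 0.06, 0, 0, 0.2], [4, 401.4, 194.6, 0.06, 0, 0, 0.2]]

```text
time: 6.35
ee_pos: [0.5397, 0.3046, 0.1795]
tcp_rot: [178.2, 89.9, -170.7]
wrist_force: [-0.7, -0.3, -1.8]
opening: 0.0354
```

```bash
python3 - <<'E'
from h import *
rel(*S['caps'],20,11.2)
d=cams.camera('top'); im=d['pixels'][110:240,80:270]; cv2.imwrite('pics/t4.png',cv2.resize(im[:,:,::-1],None,fx=4,fy=4))
E
```

```text
s 1 shift [159.5   0.8   0.8] rv [-0.0005 -0.0017 -0.0001]
s -1 shift [159.5   0.8   0.8] rv [ 3.1411e+00 -1.0000e-04  2.6000e-03]
t 6.35 pos [539.7 304.6 179.5] F [-0.7 -0.3 -1.8] open 35.4 q [29.4 14.  14.6 90.7  0.  18.3]
R
 [[-0.002 -0.194  0.981]
 [-0.     0.981  0.194]
 [-1.     0.    -0.002]]
```

View pics/t4.png

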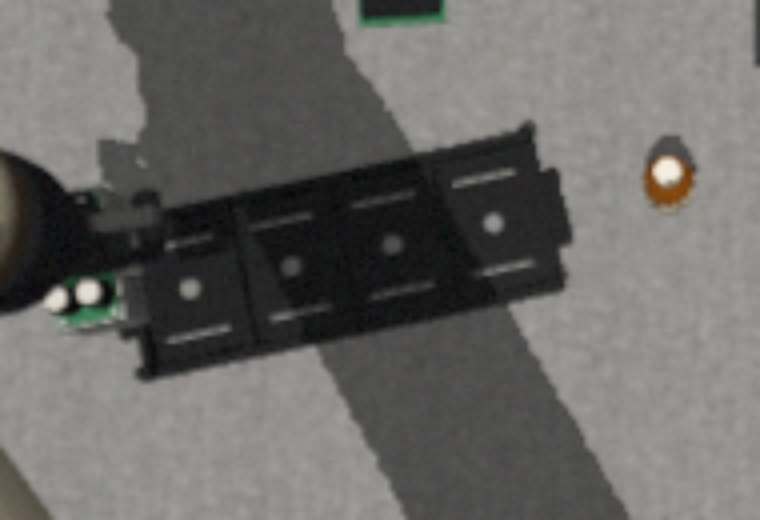

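```bash
python3 - <<'E'
from h import *
d=dict(np.load('/tmp/top0.npz')); R=Ro.from_euler('xyz',d['attitude'],degrees=True).as_matrix()
for k,u,v in zip(S,(127.5,152.5,178.25,203.25),(182,176.5,171,165.75)):
    ray=R@np.array([(u-d['cx'])/d['fx'],-(v-d['cy'])/d['fy'],-1]); t=(0.005-d['eye'][2])/ray[2]
    print(k,np.round((d['eye']+t*ray)[:2]*1000,1),np.round(S[k],1))
E
```

```text
caps [541.2 304.3] [540.  305.5]
sink [554.2 240.4] [552.8 240.8]
coil [567.2 174.5] [565.6 176. ]
relay [579.6 110.3] [578.4 111.3]
```

The floor markers agree with the fitted compartment centres to about 1.5 mm. I lower the module.

Request:
apply_moves:
  rows:
    - [[20, 0.8, 0.8, 0, 0, 0, 0.2], [55, 0.8, 0.8, 0, 0, 0, 0.2], [95, 0.8, 0.8, 0, 0, 0, 0.2], [125, 0.8, 0.8, 0, 0, 0, 0.2], [143, 0.8, 0.8, 0, 0, 0, 0.2], [152, 0.8, 0.8, 0, 0, 0, 0.2], [155, 0.8, 0.8, 0, 0, 0, 0.2], [156, 0.8, 0.8, 0, 0, 0, 0.2], [156, 0.8, 0.8, 0, 0, 0, 0.2], [156, 0.8, 0.8, 0, 0, 0, 0.2]]

```text
time: 7.4
ee_pos: [0.5408, 0.3056, 0.0251]
tcp_rot: [55.1, 89.9, 66.3]
wrist_force: [-0.1, 0.1, -1.6]
opening: 0.0355
```

```bash
python3 - <<'E'
from h import *
rel(*S['caps'],19.5,11.2)
d=cams.camera('side'); im=d['pixels'][60:220,150:350]; cv2.imwrite('pics/s5.png',cv2.resize(im[:,:,::-1],None,fx=3.7,fy=3.7))
E
```

```text
s 1 shift [ 5.6  0.1 -0.8] rv [-0.0011  0.0006 -0.0008]
s -1 shift [ 5.6  0.1 -0.8] rv [ 3.1405e+00 -1.3000e-03 -9.0000e-04]
t 7.4 pos [540.8 305.6  25.1] F [-0.1  0.1 -1.6] open 35.5 q [29.5 15.6 -0.7 73.7  0.  18.3]
R
 [[ 0.    -0.193  0.981]
 [ 0.001  0.981  0.193]
 [-1.     0.001  0.001]]
```

View pics/s5.png

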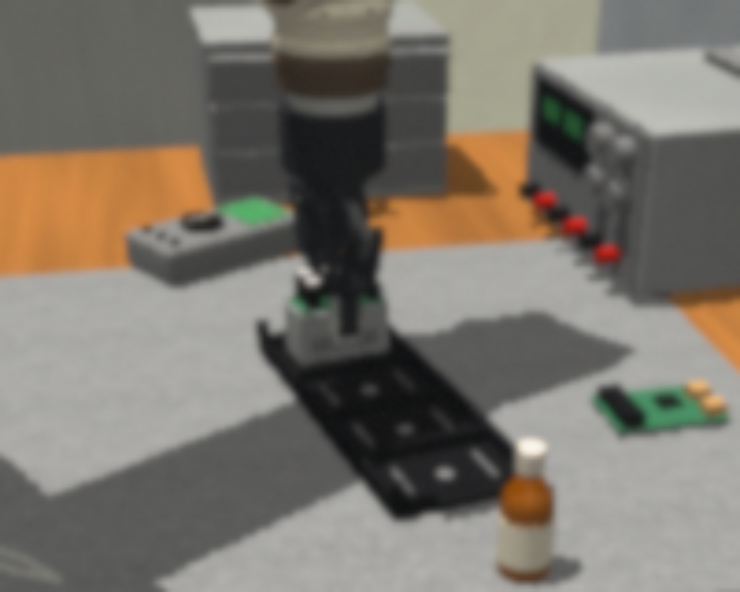

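The module is inside its compartment at about crop (338,325), with no contact yet. I ease it down until it touches.

Request:
apply_moves:
  rows:
    - [[2, 0, 0, 0, 0, 0, 0.2], [3.5, 0, 0, 0, 0, 0, 0.2], [4.5, 0, 0, 0, 0, 0, 0.2], [5, 0, 0, 0, 0, 0, 0.2], [5.3, 0, 0, 0, 0, 0, 0.2], [5.3, 0, 0, 0, 0, 0, 0.2]]

```text
time: 8.05
ee_pos: [0.5407, 0.3056, 0.0196]
tcp_rot: [66.8, 90.0, 78.0]
wrist_force: [-0.2, -0.4, -1.0]
opening: 0.0353
```

Request:
apply_moves:
  rows:
    - [[0.3, 0, 0, 0, 0, 0, 0.2], [0.6, 0, 0, 0, 0, 0, 0.2], [0.9, 0, 0, 0, 0, 0, 0.2], [0.9, 0, 0, 0, 0, 0, 0.2]]

```text
time: 8.45
ee_pos: [0.5408, 0.3056, 0.0195]
tcp_rot: [46.1, 89.9, 57.3]
wrist_force: [-2.9, -1.5, 5.5]
opening: 0.0355
```

The wrist force shows contact with the floor (5.5 N), so I open partway and retreat upward.

Request:
apply_moves:
  rows:
    - [[0, 0, 0, 0, 0, 0, 0.5], [0, 0, 0, 0, 0, 0, 0.6], [0, 0, 0, 0, 0, 0, 0.6], [0, 0, 0, 0, 0, 0, 0.6], [-10, 0, 0, 0, 0, 0, 0.6], [-30, 0, 0, 0, 0, 0, 0.6], [-65, 0, 0, 0, 0, 0, 0.6], [-105, 0, 0, 0, 0, 0, 0.6], [-140, 0, 0, 0, 0, 0, 0.6], [-140, 0, 0, 0, 0, 0, 0.6], [-140, 0, 0, 0, 0, 0, 0.6]]

```text
time: 9.55
ee_pos: [0.5411, 0.3058, 0.161]
tcp_rot: [27.6, 89.8, 38.8]
wrist_force: [-0.2, -0.8, -0.3]
opening: 0.0512
```

```bash
python3 - <<'E'
from h import *
rel(*U['sink'],160,14.5)
d=cams.camera('side'); im=d['pixels'][60:220,150:350]; cv2.imwrite('pics/s6.png',cv2.resize(im[:,:,::-1],None,fx=3.7,fy=3.7))
E
```

```text
s 1 shift [-3.000e-01 -4.787e+02 -1.678e+02] rv [-0.0585  0.0032 -0.0015]
s -1 shift [-3.000e-01 -4.787e+02 -1.678e+02] rv [ 3.0831e+00 -2.4000e-03 -4.9000e-03]
t 9.55 pos [541.1 305.8 161. ] F [-0.2 -0.8 -0.3] open 51.2 q [29.5 13.8 12.3 88.3  0.  18.3]
R
 [[ 0.003 -0.193  0.981]
 [ 0.002  0.981  0.193]
 [-1.     0.002  0.003]]
```

View pics/s6.png

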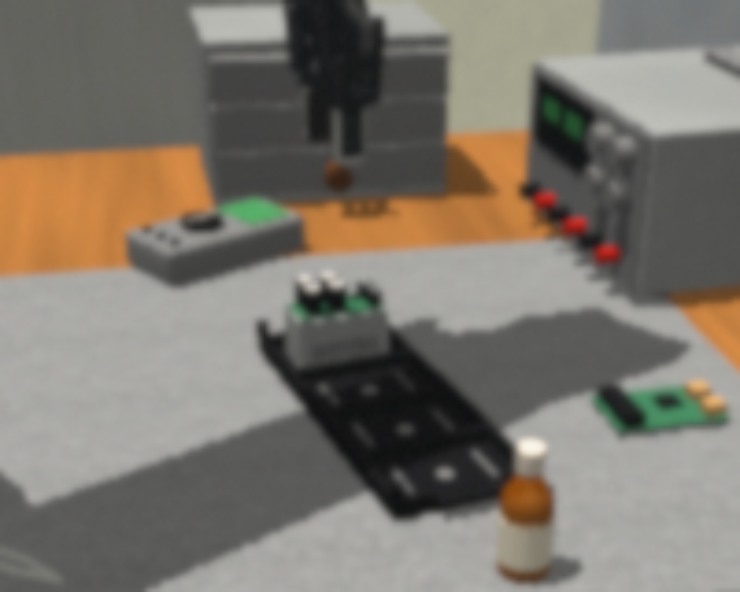

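The caps module sits flat in the leftmost compartment (crop (338,325)), and the bottle has not moved. Next is the sink module.

Request:
apply_moves:
  rows:
    - [[0, -30, -10, 0, 0, 0, 0.6], [0, -75, -26, -0.01, 0, 0, 0.6], [0, -120, -42, -0.02, 0, 0, 0.6], [0, -165, -58, -0.02, 0, 0, 0.6], [0, -210, -74, -0.03, 0, 0, 0.6], [0, -255, -90, -0.03, 0, 0, 0.6], [0, -300, -106, -0.04, 0, 0, 0.6], [0, -345, -122, -0.04, 0, 0, 0.6], [0, -390, -138, -0.05, 0, 0, 0.6], [0, -435, -153, -0.06, 0, 0, 0.6], [0, -465, -163, -0.058, 0.003, 0, 0.6], [0, -478.7, -167.8, -0.058, 0.003, -0.001, 0.6], [0, -478.7, -167.8, -0.058, 0.003, -0.001, 0.6], [0, -478.7, -167.8, -0.058, 0.003, -0.001, 0.6], [0, -478.7, -167.8, -0.058, 0.003, -0.001, 0.6]]

```text
time: 11.1
ee_pos: [0.4686, -0.1954, 0.1586]
tcp_rot: [167.2, 89.9, -178.3]
wrist_force: [0.3, -0.3, 0.4]
opening: 0.0515
```

```bash
python3 - <<'E'
from h import *
rel(*U['sink'],43,14.5)
E
```

```text
s 1 shift [115.6  -1.1   0.4] rv [ 0.0009 -0.0025 -0.0006]
s -1 shift [115.6  -1.1   0.4] rv [-3.1407e+00  9.0000e-04 -3.9000e-03]
t 11.1 pos [ 468.6 -195.4  158.6] F [ 0.3 -0.3  0.4] open 51.5 q [-22.6  -1.5  -4.6  87.   -0.1 -37.1]
R
 [[-0.003 -0.251  0.968]
 [-0.     0.968  0.251]
 [-1.     0.001 -0.002]]
```

Request:
apply_moves:
  rows:
    - [[25, -1, 0, 0, 0, 0, 0.6], [55, -1, 0, 0, 0, 0, 0.6], [75, -1, 0, 0, 0, 0, 0.6], [92, -1, 0, 0, 0, 0, 0.6], [108, -1, 0, 0, 0, 0, 0.6], [115.5, -1, 0, 0, 0, 0, 0.6], [115.5, -1, 0, 0, 0, 0, 0.6], [115.5, -1, 0, 0, 0, 0, 0.6], [115.5, -1, 0, 0, 0, 0, 0.2], [115.5, -1, 0, 0, 0, 0, 0.2], [115.5, -1, 0, 0, 0, 0, 0.2], [115.5, -1, 0, 0, 0, 0, 0.2], [115.5, -1, 0, 0, 0, 0, 0.2], [115.5, -1, 0, 0, 0, 0, 0.2]]

```text
time: 12.5
ee_pos: [0.4693, -0.1965, 0.0443]
tcp_rot: [-149.3, 90.0, -134.7]
wrist_force: [0.3, 2.1, 6.1]
opening: 0.0357
```

Request:
apply_moves:
  rows:
    - [[-10, 0, 0, 0, 0, 0, 0.2], [-30, 0, 0, 0, 0, 0, 0.2], [-70, 0, 0, 0, 0, 0, 0.2], [-110, 0, 0, 0, 0, 0, 0.2], [-137, 0, 0, 0, 0, 0, 0.2], [-137, 0, 0, 0, 0, 0, 0.2], [-137, 0, 0, 0, 0, 0, 0.2]]

```text
time: 13.2
ee_pos: [0.4695, -0.1966, 0.1817]
tcp_rot: [-91.6, 89.9, -77.1]
wrist_force: [-0.0, 0.2, -2.4]
opening: 0.0356
```

```bash
python3 - <<'E'
from h import *
rel(*S['sink'],180,11.2)
d=cams.camera('side'); save(d,'s7.png') 
E
```

```text
s 1 shift [  1.3 402.5 190.4] rv [0.0583 0.     0.0009]
s -1 shift [  1.3 402.5 190.4] rv [-3.0833e+00 -1.3000e-03  0.0000e+00]
t 13.2 pos [ 469.5 -196.6  181.7] F [-0.   0.2 -2.4] open 35.6 q [-22.7  -1.4  -2.   89.4  -0.  -37.2]
R
 [[ 0.    -0.251  0.968]
 [-0.001  0.968  0.251]
 [-1.    -0.001 -0.   ]]
```

View pics/s7.png

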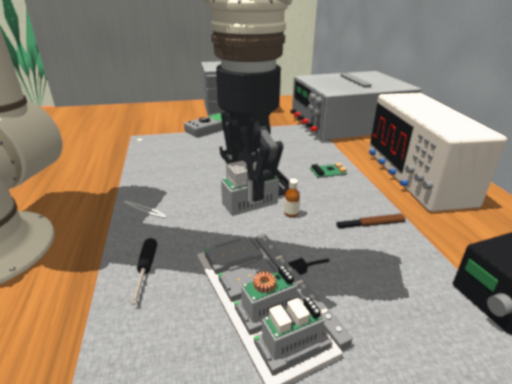

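The sink module is held level at (250,190). I carry it to compartment 2.

Request:
apply_moves:
  rows:
    - [[0, 20, 10, 0, 0, 0, 0.2], [0, 56, 26, 0.01, 0, 0, 0.2], [0, 92, 43, 0.02, 0, 0, 0.2], [0, 128, 60, 0.02, 0, 0, 0.2], [0, 164, 77, 0.03, 0, 0, 0.2], [0, 200, 94, 0.03, 0, 0, 0.2], [0, 236, 111, 0.04, 0, 0, 0.2], [0, 272, 128, 0.04, 0, 0, 0.2], [0, 308, 145, 0.05, 0, 0, 0.2], [0, 344, 162, 0.06, 0, 0, 0.2], [0, 375, 177, 0.058, 0, 0, 0.2], [0, 393, 186, 0.058, 0, 0, 0.2], [0, 402.5, 190.4, 0.058, 0, 0.001, 0.2], [0, 402.5, 190.4, 0.058, 0, 0.001, 0.2], [0, 402.5, 190.4, 0.058, 0, 0.001, 0.2]]

```text
time: 14.75
ee_pos: [0.552, 0.2401, 0.1798]
tcp_rot: [168.6, 89.8, 179.8]
wrist_force: [-0.4, -0.7, -2.0]
opening: 0.0355
```

```bash
python3 - <<'E'
from h import *
rel(*S['sink'],25,11.2)
E
```

```text
s 1 shift [154.8   0.4   1.4] rv [-0.     -0.0028 -0.0006]
s -1 shift [154.8   0.4   1.4] rv [ 3.1416e+00 -9.0000e-04  4.4000e-03]
t 14.75 pos [552.  240.1 179.8] F [-0.4 -0.7 -2. ] open 35.5 q [23.5 11.6 11.7 90.3  0.1 12.3]
R
 [[-0.003 -0.194  0.981]
 [ 0.     0.981  0.194]
 [-1.     0.001 -0.003]]
```

Request:
apply_moves:
  rows:
    - [[20, 0.4, 1, 0, -0.002, 0, 0.2], [55, 0.4, 1, 0, -0.002, 0, 0.2], [95, 0.4, 1, 0, -0.002, 0, 0.2], [125, 0.4, 1, 0, -0.002, 0, 0.2], [143, 0.4, 1, 0, -0.002, 0, 0.2], [151, 0.4, 1, 0, -0.002, 0, 0.2], [154, 0.4, 1, 0, -0.002, 0, 0.2], [156, 0.4, 1, 0, -0.002, 0, 0.2], [157.5, 0.4, 1, 0, -0.002, 0, 0.2], [158.5, 0.4, 1, 0, -0.002, 0, 0.2], [159, 0.4, 1, 0, -0.002, 0, 0.2], [159, 0.4, 1, 0, -0.002, 0, 0.2], [159, 0.4, 1, 0, -0.002, 0, 0.2]]

```text
time: 16.05
ee_pos: [0.5525, 0.2408, 0.021]
tcp_rot: [132.6, 90.0, 143.9]
wrist_force: [-0.8, 0.2, -2.8]
opening: 0.0355
```

Request:
apply_moves:
  rows:
    - [[0.8, 0, 0, 0, 0, 0, 0.2], [1.4, 0, 0, 0, 0, 0, 0.2], [1.9, 0, 0, 0, 0, 0, 0.2], [2.3, 0, 0, 0, 0, 0, 0.2], [2.3, 0, 0, 0, 0, 0, 0.2]]

```text
time: 16.55
ee_pos: [0.5525, 0.2409, 0.0193]
tcp_rot: [104.9, 90.0, 116.1]
wrist_force: [-1.4, -1.0, 4.8]
opening: 0.0354
```

Contact again, so I release and retreat.

Request:
apply_moves:
  rows:
    - [[0, 0, 0, 0, 0, 0, 0.5], [0, 0, 0, 0, 0, 0, 0.6], [0, 0, 0, 0, 0, 0, 0.6], [0, 0, 0, 0, 0, 0, 0.6], [-10, 0, 0, 0, 0, 0, 0.6], [-30, 0, 0, 0, 0, 0, 0.6], [-65, 0, 0, 0, 0, 0, 0.6], [-105, 0, 0, 0, 0, 0, 0.6], [-140, 0, 0, 0, 0, 0, 0.6], [-140, 0, 0, 0, 0, 0, 0.6], [-140, 0, 0, 0, 0, 0, 0.6]]

```text
time: 17.65
ee_pos: [0.553, 0.2411, 0.1605]
tcp_rot: [35.1, 89.9, 46.3]
wrist_force: [-0.1, 0.1, 0.1]
opening: 0.0512
```

```bash
python3 - <<'E'
from h import *
rel(*U['coil'],160,14.5)
d=cams.camera('side'); save(d,'s8.png') 
E
```

```text
s 1 shift [-4.000e-01 -4.801e+02 -1.655e+02] rv [-0.0573  0.0018 -0.0012]
s -1 shift [-4.000e-01 -4.801e+02 -1.655e+02] rv [ 3.0843e+00 -1.8000e-03 -2.8000e-03]
t 17.65 pos [553.  241.1 160.5] F [-0.1  0.1  0.1] open 51.2 q [23.5 11.3  9.3 87.9  0.  12.3]
R
 [[ 0.001 -0.195  0.981]
 [ 0.002  0.981  0.195]
 [-1.     0.001  0.002]]
```

View pics/s8.png

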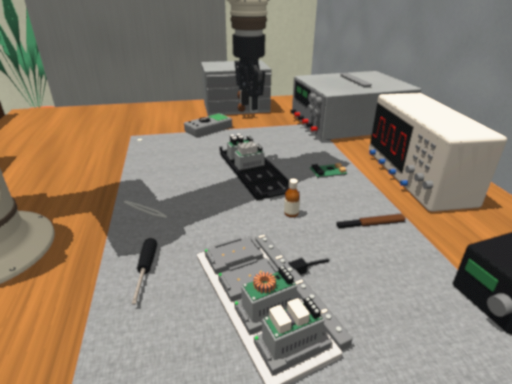

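Two modules are in the tray, around (245,152), and the bottle still stands at (292,200). Next is the coil module.

Request:
apply_moves:
  rows:
    - [[0, -30, -10, 0, 0, 0, 0.6], [0, -75, -26, -0.01, 0, 0, 0.6], [0, -120, -41, -0.02, 0, 0, 0.6], [0, -165, -57, -0.02, 0, 0, 0.6], [0, -210, -72, -0.03, 0, 0, 0.6], [0, -255, -88, -0.03, 0, 0, 0.6], [0, -300, -103, -0.04, 0, 0, 0.6], [0, -345, -119, -0.04, 0, 0, 0.6], [0, -390, -134, -0.05, 0, 0, 0.6], [0, -435, -150, -0.057, 0, 0, 0.6], [0, -465, -160, -0.057, 0.002, 0, 0.6], [0, -480.1, -165.5, -0.057, 0.002, -0.001, 0.6], [0, -480.1, -165.5, -0.057, 0.002, -0.001, 0.6], [0, -480.1, -165.5, -0.057, 0.002, -0.001, 0.6], [0, -480.1, -165.5, -0.057, 0.002, -0.001, 0.6]]

```text
time: 19.2
ee_pos: [0.4837, -0.261, 0.1585]
tcp_rot: [169.3, 89.8, -176.1]
wrist_force: [-0.4, 0.0, -0.2]
opening: 0.0509
```

```bash
python3 - <<'E'
from h import *
rel(*U['coil'],43,14.5)
E
```

```text
s 1 shift [115.5  -1.2   0.4] rv [ 0.001  -0.0026 -0.0005]
s -1 shift [115.5  -1.2   0.4] rv [-3.1406e+00  8.0000e-04 -4.1000e-03]
t 19.2 pos [ 483.7 -261.   158.5] F [-0.4  0.  -0.2] open 50.9 q [-28.3   4.2   1.2  87.1  -0.1 -42.9]
R
 [[-0.003 -0.251  0.968]
 [-0.     0.968  0.251]
 [-1.     0.    -0.003]]
```

Request:
apply_moves:
  rows:
    - [[25, -1, 0, 0, -0.002, 0, 0.6], [55, -1, 0, 0, -0.002, 0, 0.6], [75, -1, 0, 0, -0.002, 0, 0.6], [92, -1, 0, 0, -0.002, 0, 0.6], [108, -1, 0, 0, -0.002, 0, 0.6], [115.5, -1, 0, 0, -0.002, 0, 0.6], [115.5, -1, 0, 0, -0.002, 0, 0.6], [115.5, -1, 0, 0, -0.002, 0, 0.6], [115.5, -1, 0, 0, -0.002, 0, 0.2], [115.5, -1, 0, 0, -0.002, 0, 0.2], [115.5, -1, 0, 0, -0.002, 0, 0.2], [115.5, -1, 0, 0, -0.002, 0, 0.2], [115.5, -1, 0, 0, -0.002, 0, 0.2], [115.5, -1, 0, 0, -0.002, 0, 0.2]]

```text
time: 20.6
ee_pos: [0.4843, -0.2622, 0.0443]
tcp_rot: [-27.1, 89.9, -12.5]
wrist_force: [0.4, 1.3, 6.4]
opening: 0.0354
```

Request:
apply_moves:
  rows:
    - [[-10, 0, 0, 0, 0, 0, 0.2], [-30, 0, 0, 0, 0, 0, 0.2], [-70, 0, 0, 0, 0, 0, 0.2], [-110, 0, 0, 0, 0, 0, 0.2], [-137, 0, 0, 0, 0, 0, 0.2], [-137, 0, 0, 0, 0, 0, 0.2], [-137, 0, 0, 0, 0, 0, 0.2]]

```text
time: 21.3
ee_pos: [0.4843, -0.2623, 0.1817]
tcp_rot: [-35.5, 89.9, -20.9]
wrist_force: [-0.3, -0.7, -2.7]
opening: 0.035
```

```bash
python3 - <<'E'
from h import *
rel(*S['coil'],180,11.2)
d=cams.camera('side'); save(d,'s9.png') 
E
```

```text
s 1 shift [  1.5 403.8 188.9] rv [0.0586 0.0017 0.0011]
s -1 shift [  1.5 403.8 188.9] rv [-3.083e+00 -1.800e-03  2.600e-03]
t 21.3 pos [ 484.3 -262.3  181.7] F [-0.3 -0.7 -2.7] open 35.0 q [-28.5   4.2   3.8  89.4   0.  -43. ]
R
 [[ 0.002 -0.251  0.968]
 [-0.001  0.968  0.251]
 [-1.    -0.001  0.002]]
```

View pics/s9.png

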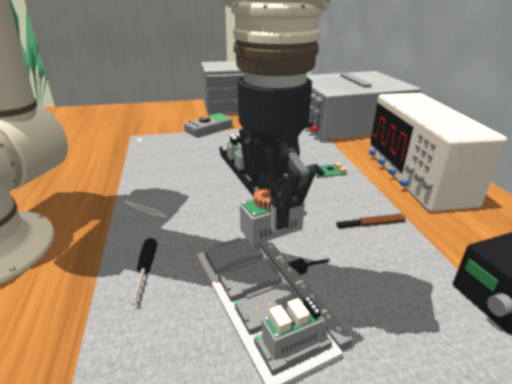

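The coil module is held level at (272,215). I carry it to compartment 3.

Request:
apply_moves:
  rows:
    - [[0, 20, 10, 0, 0, 0, 0.2], [0, 56, 26, 0.01, 0, 0, 0.2], [0, 92, 43, 0.02, 0, 0, 0.2], [0, 128, 60, 0.02, 0, 0, 0.2], [0, 164, 77, 0.03, 0, 0, 0.2], [0, 200, 94, 0.03, 0, 0, 0.2], [0, 236, 111, 0.04, 0, 0, 0.2], [0, 272, 127, 0.04, 0, 0, 0.2], [0, 308, 144, 0.05, 0, 0, 0.2], [0, 344, 161, 0.058, 0, 0, 0.2], [0, 375, 176, 0.058, 0.002, 0, 0.2], [0, 394, 185, 0.058, 0.002, 0, 0.2], [0, 403.8, 188.9, 0.058, 0.002, 0.001, 0.2], [0, 403.8, 188.9, 0.058, 0.002, 0.001, 0.2], [0, 403.8, 188.9, 0.058, 0.002, 0.001, 0.2]]

```text
time: 22.85
ee_pos: [0.5648, 0.1754, 0.18]
tcp_rot: [168.6, 89.8, 179.8]
wrist_force: [0.3, -0.5, -1.4]
opening: 0.0355
```

```bash
python3 - <<'E'
from h import *
rel(*S['coil'],21,11.2)
E
```

```text
s 1 shift [159.    0.4   1.4] rv [ 0.0003 -0.0031 -0.0006]
s -1 shift [159.    0.4   1.4] rv [-3.1413e+00  1.0000e-03 -4.8000e-03]
t 22.85 pos [564.8 175.4 180. ] F [ 0.3 -0.5 -1.4] open 35.5 q [17.2 10.1 10.1 90.1  0.1  6. ]
R
 [[-0.003 -0.194  0.981]
 [ 0.     0.981  0.194]
 [-1.     0.001 -0.003]]
```

Request:
apply_moves:
  rows:
    - [[20, 0.4, 1, 0, -0.002, 0, 0.2], [55, 0.4, 1, 0, -0.002, 0, 0.2], [95, 0.4, 1, 0, -0.002, 0, 0.2], [125, 0.4, 1, 0, -0.002, 0, 0.2], [143, 0.4, 1, 0, -0.002, 0, 0.2], [151, 0.4, 1, 0, -0.002, 0, 0.2], [154, 0.4, 1, 0, -0.002, 0, 0.2], [156, 0.4, 1, 0, -0.002, 0, 0.2], [157.5, 0.4, 1, 0, -0.002, 0, 0.2], [158.5, 0.4, 1, 0, -0.002, 0, 0.2], [159, 0.4, 1, 0, -0.002, 0, 0.2], [159, 0.4, 1, 0, -0.002, 0, 0.2], [159, 0.4, 1, 0, -0.002, 0, 0.2]]

```text
time: 24.15
ee_pos: [0.5653, 0.176, 0.0212]
tcp_rot: [145.0, 89.9, 156.2]
wrist_force: [-0.1, -0.0, -1.5]
opening: 0.0351
```

Request:
apply_moves:
  rows:
    - [[0.8, 0, 0, 0, 0, 0, 0.2], [1.4, 0, 0, 0, 0, 0, 0.2], [1.9, 0, 0, 0, 0, 0, 0.2], [2.3, 0, 0, 0, 0, 0, 0.2], [2.3, 0, 0, 0, 0, 0, 0.2]]

```text
time: 24.65
ee_pos: [0.5653, 0.1761, 0.0193]
tcp_rot: [130.2, 89.9, 141.4]
wrist_force: [-3.6, -0.8, 4.8]
opening: 0.0354
```

Request:
apply_moves:
  rows:
    - [[0, 0, 0, 0, 0, 0, 0.5], [0, 0, 0, 0, 0, 0, 0.6], [0, 0, 0, 0, 0, 0, 0.6], [0, 0, 0, 0, 0, 0, 0.6], [-10, 0, 0, 0, 0, 0, 0.6], [-30, 0, 0, 0, 0, 0, 0.6], [-65, 0, 0, 0, 0, 0, 0.6], [-105, 0, 0, 0, 0, 0, 0.6], [-140, 0, 0, 0, 0, 0, 0.6], [-140, 0, 0, 0, 0, 0, 0.6], [-140, 0, 0, 0, 0, 0, 0.6]]

```text
time: 25.75
ee_pos: [0.5659, 0.1763, 0.1605]
tcp_rot: [34.5, 89.9, 45.8]
wrist_force: [0.5, -0.3, -1.0]
opening: 0.0511
```

```bash
python3 - <<'E'
from h import *
rel(*U['relay'],160,14.5)
d=cams.camera('side'); save(d,'s10.png') 
E
```

```text
s 1 shift [-2.000e-01 -4.789e+02 -1.618e+02] rv [-0.0571  0.0015 -0.001 ]
s -1 shift [-2.000e-01 -4.789e+02 -1.618e+02] rv [ 3.0845e+00 -1.5000e-03 -2.3000e-03]
t 25.75 pos [565.9 176.3 160.5] F [ 0.5 -0.3 -1. ] open 51.1 q [17.3  9.9  7.7 87.7  0.   6. ]
R
 [[ 0.001 -0.195  0.981]
 [ 0.001  0.981  0.195]
 [-1.     0.001  0.001]]
```

View pics/s10.png

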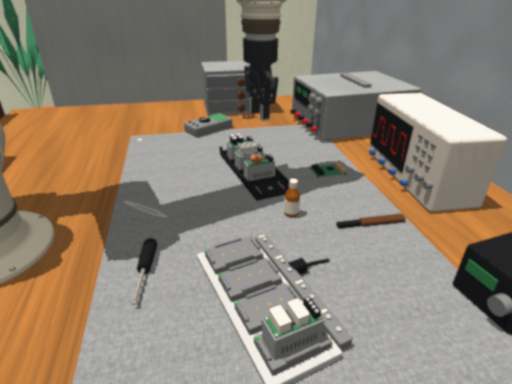

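Three modules are placed in order at (232–270,140–175), and the bottle is unmoved at (292,200). The last one is the relay module.

Request:
apply_moves:
  rows:
    - [[0, -30, -10, 0, 0, 0, 0.6], [0, -75, -25, -0.01, 0, 0, 0.6], [0, -120, -41, -0.02, 0, 0, 0.6], [0, -165, -56, -0.02, 0, 0, 0.6], [0, -210, -71, -0.03, 0, 0, 0.6], [0, -255, -86, -0.03, 0, 0, 0.6], [0, -300, -101, -0.04, 0, 0, 0.6], [0, -345, -117, -0.04, 0, 0, 0.6], [0, -390, -132, -0.05, 0, 0, 0.6], [0, -435, -147, -0.057, 0, 0, 0.6], [0, -465, -157, -0.057, 0.001, 0, 0.6], [0, -478.9, -161.8, -0.057, 0.001, -0.001, 0.6], [0, -478.9, -161.8, -0.057, 0.001, -0.001, 0.6], [0, -478.9, -161.8, -0.057, 0.001, -0.001, 0.6], [0, -478.9, -161.8, -0.057, 0.001, -0.001, 0.6]]

```text
time: 27.3
ee_pos: [0.5001, -0.3238, 0.1587]
tcp_rot: [166.6, 89.9, -178.8]
wrist_force: [0.3, -0.8, -0.2]
opening: 0.0509
```

```bash
python3 - <<'E'
from h import *
rel(*U['relay'],43,14.5)
E
```

```text
s 1 shift [115.7  -1.3   0.2] rv [ 0.0012 -0.0019 -0.0004]
s -1 shift [115.7  -1.3   0.2] rv [-3.1404e+00  7.0000e-04 -3.0000e-03]
t 27.3 pos [ 500.1 -323.8  158.7] F [ 0.3 -0.8 -0.2] open 50.9 q [-32.9  10.5   8.2  87.8  -0.1 -47.5]
R
 [[-0.002 -0.252  0.968]
 [-0.     0.968  0.252]
 [-1.     0.    -0.002]]
```

Request:
apply_moves:
  rows:
    - [[25, -1.2, 0, 0, -0.002, 0, 0.6], [55, -1.2, 0, 0, -0.002, 0, 0.6], [75, -1.2, 0, 0, -0.002, 0, 0.6], [92, -1.2, 0, 0, -0.002, 0, 0.6], [108, -1.2, 0, 0, -0.002, 0, 0.6], [115.5, -1.2, 0, 0, -0.002, 0, 0.6], [115.5, -1.2, 0, 0, -0.002, 0, 0.6], [115.5, -1.2, 0, 0, -0.002, 0, 0.6], [115.5, -1.2, 0, 0, -0.002, 0, 0.2], [115.5, -1.2, 0, 0, -0.002, 0, 0.2], [115.5, -1.2, 0, 0, -0.002, 0, 0.2], [115.5, -1.2, 0, 0, -0.002, 0, 0.2], [115.5, -1.2, 0, 0, -0.002, 0, 0.2], [115.5, -1.2, 0, 0, -0.002, 0, 0.2]]

```text
time: 28.7
ee_pos: [0.5009, -0.3253, 0.0445]
tcp_rot: [-25.2, 89.9, -10.6]
wrist_force: [-0.3, 1.9, 5.6]
opening: 0.0352
```

Request:
apply_moves:
  rows:
    - [[-10, 0, 0, 0, 0, 0, 0.2], [-30, 0, 0, 0, 0, 0, 0.2], [-70, 0, 0, 0, 0, 0, 0.2], [-110, 0, 0, 0, 0, 0, 0.2], [-137, 0, 0, 0, 0, 0, 0.2], [-137, 0, 0, 0, 0, 0, 0.2], [-137, 0, 0, 0, 0, 0, 0.2]]

```text
time: 29.4
ee_pos: [0.5007, -0.3254, 0.182]
tcp_rot: [-33.9, 89.8, -19.4]
wrist_force: [0.5, 0.2, -1.8]
opening: 0.0356
```

```bash
python3 - <<'E'
from h import *
rel(*S['relay'],180,11.2)
d=cams.camera('side'); save(d,'s11.png') 
E
```

```text
s 1 shift [  1.8 403.1 185. ] rv [0.0588 0.0024 0.0015]
s -1 shift [  1.8 403.1 185. ] rv [-3.0828e+00 -2.4000e-03  3.8000e-03]
t 29.4 pos [ 500.7 -325.4  182. ] F [ 0.5  0.2 -1.8] open 35.6 q [-33.   10.6  10.9  90.1   0.  -47.6]
R
 [[ 0.003 -0.252  0.968]
 [-0.001  0.968  0.252]
 [-1.    -0.002  0.002]]
```

View pics/s11.png

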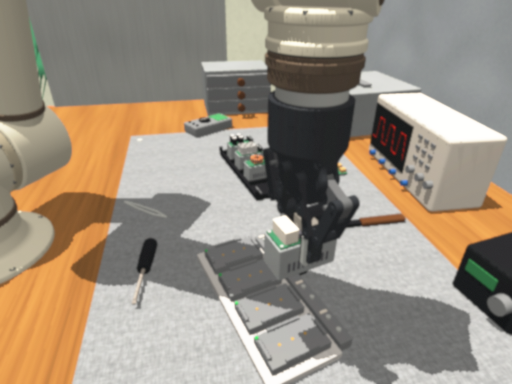

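The relay module is held level at (300,250). I carry it to the rightmost compartment. Its underside is at about 167 mm, well above the 85 mm bottle.

Request:
apply_moves:
  rows:
    - [[0, 20, 9, 0, 0, 0, 0.2], [0, 56, 26, 0.01, 0, 0, 0.2], [0, 92, 42, 0.02, 0, 0, 0.2], [0, 128, 59, 0.02, 0, 0, 0.2], [0, 164, 75, 0.03, 0, 0, 0.2], [0, 200, 92, 0.03, 0, 0, 0.2], [0, 236, 108, 0.04, 0, 0, 0.2], [0, 272, 125, 0.04, 0, 0, 0.2], [0, 308, 141, 0.05, 0, 0, 0.2], [0, 344, 158, 0.058, 0, 0, 0.2], [0, 375, 172, 0.058, 0.002, 0, 0.2], [0, 394, 181, 0.058, 0.002, 0, 0.2], [0, 403.1, 185, 0.058, 0.002, 0.001, 0.2], [0, 403.1, 185, 0.058, 0.002, 0.001, 0.2], [0, 403.1, 185, 0.058, 0.002, 0.001, 0.2]]

```text
time: 30.95
ee_pos: [0.5776, 0.1108, 0.1802]
tcp_rot: [166.5, 89.9, 177.7]
wrist_force: [-0.1, 0.1, -0.9]
opening: 0.035
```

```bash
python3 - <<'E'
from h import *
rel(*S['relay'],21,11.2)
E
```

```text
s 1 shift [159.2   0.3   1.3] rv [ 0.0006 -0.0023 -0.0005]
s -1 shift [159.2   0.3   1.3] rv [-3.141e+00  9.000e-04 -3.600e-03]
t 30.95 pos [577.6 110.8 180.2] F [-0.1  0.1 -0.9] open 35.0 q [10.8  9.6  9.5 90.   0.  -0.4]
R
 [[-0.002 -0.195  0.981]
 [ 0.     0.981  0.195]
 [-1.     0.001 -0.002]]
```

Request:
apply_moves:
  rows:
    - [[20, 0.4, 1, 0, -0.002, 0, 0.2], [55, 0.4, 1, 0, -0.002, 0, 0.2], [95, 0.4, 1, 0, -0.002, 0, 0.2], [125, 0.4, 1, 0, -0.002, 0, 0.2], [143, 0.4, 1, 0, -0.002, 0, 0.2], [151, 0.4, 1, 0, -0.002, 0, 0.2], [154, 0.4, 1, 0, -0.002, 0, 0.2], [156, 0.4, 1, 0, -0.002, 0, 0.2], [157.5, 0.4, 1, 0, -0.002, 0, 0.2], [158.5, 0.4, 1, 0, -0.002, 0, 0.2], [159, 0.4, 1, 0, -0.002, 0, 0.2], [159, 0.4, 1, 0, -0.002, 0, 0.2], [159, 0.4, 1, 0, -0.002, 0, 0.2]]

```text
time: 32.25
ee_pos: [0.5782, 0.1114, 0.0214]
tcp_rot: [88.4, 90.0, 99.7]
wrist_force: [0.3, 0.2, -1.6]
opening: 0.0354
```

Request:
apply_moves:
  rows:
    - [[0.8, 0, 0, 0, 0, 0, 0.2], [1.4, 0, 0, 0, 0, 0, 0.2], [1.9, 0, 0, 0, 0, 0, 0.2], [2.3, 0, 0, 0, 0, 0, 0.2], [2.3, 0, 0, 0, 0, 0, 0.2]]

```text
time: 32.75
ee_pos: [0.5783, 0.1115, 0.0195]
tcp_rot: [64.3, 90.0, 75.5]
wrist_force: [-2.7, -0.9, 2.7]
opening: 0.0352
```

Request:
apply_moves:
  rows:
    - [[0, 0, 0, 0, 0, 0, 0.5], [0, 0, 0, 0, 0, 0, 0.6], [0, 0, 0, 0, 0, 0, 0.6], [0, 0, 0, 0, 0, 0, 0.6], [-10, 0, 0, 0, 0, 0, 0.6], [-30, 0, 0, 0, 0, 0, 0.6], [-65, 0, 0, 0, 0, 0, 0.6], [-105, 0, 0, 0, 0, 0, 0.6], [-150, 0, 0, 0, 0, 0, 0.6], [-180, 0, -40, 0, 0, 0, 0.6], [-180, 0, -85, 0, 0, 0, 0.6], [-180, 0, -130, 0, 0, 0, 0.6], [-180, 0, -175, 0, 0, 0, 0.6], [-180, 0, -215, 0, 0, 0, 0.6], [-180, 0, -240, 0, 0, 0, 0.6], [-180, 0, -240, 0, 0, 0, 0.6], [-180, 0, -240, 0, 0, 0, 0.6], [-180, 0, -240, 0, 0, 0, 0.6]]

```text
time: 34.55
ee_pos: [0.3436, 0.0647, 0.1998]
tcp_rot: [29.3, 89.9, 40.5]
wrist_force: [-0.5, -0.5, 0.5]
opening: 0.0511
```

```bash
python3 - <<'E'
from h import *
a=np.radians(11.2);R=np.array([[np.cos(a),np.sin(a)],[-np.sin(a),np.cos(a)]])
for c in ['top','side']:
    d=cams.camera(c); save(d,c+'_end.png'); P=cloud(d); X,Y,Z=np.moveaxis(P,-1,0)
    m=((X>.45)&(X<.66)&(Y>.06)&(Y<.37)&(Z>.036)&(Z<.15)&(d['range_z']>0)).astype(np.uint8)
    n,l,s,_=cv2.connectedComponentsWithStats(m)
    for i in range(1,n):
        if s[i,4]<50: continue
        q=P[l==i]*1000; r=cv2.minAreaRect(q[:,:2].astype(np.float32)); print(c,s[i].tolist(),np.round(r[0],1),np.round(r[1],1),round(r[2],1),'local',np.round(R@(np.array(r[0])-[559.2,208.4]),1),'z',np.round(np.percentile(q[:,2],[5,50,98])))
    for k in ['unit_caps','unit_sink','unit_coil','unit_relay','bottle']:
        print(k,[(np.round(e['at'],3).tolist(),round(e['confidence'],2)) for e in cams.find_in(k,d)[:2]])
im1=cv2.imread('pics/top_end.png')[100:240,80:280]; cv2.imwrite('pics/te.png',cv2.resize(im1,None,fx=4,fy=4))
im1=cv2.imread('pics/side_end.png')[100:250,170:370]; cv2.imwrite('pics/se.png',cv2.resize(im1,None,fx=4,fy=4))
E
```

```text
top [192, 149, 20, 31, 431] [579.2 110.9] [72.2 36.2] 9.6 local [  0.7 -99.5] z [43. 55. 66.]
top [165, 155, 21, 31, 436] [566.6 175.7] [72.5 36.3] 11.4 local [  0.9 -33.6] z [43. 48. 62.]
top [139, 160, 21, 32, 460] [553.1 239.7] [72.3 37.3] 14.0 local [ 0.1 31.9] z [41. 57. 70.]
top [113, 166, 20, 31, 470] [541.5 304.7] [72.6 36.3] 10.7 local [ 1.3 97.9] z [42. 50. 70.]
unit_caps [([0.537, 0.299, 0.043], 0.85), ([0.452, -0.13, 0.03], 0.41)]
unit_sink [([0.554, 0.235, 0.052], 0.61)]
unit_coil [([0.564, 0.174, 0.045], 0.83)]
unit_relay [([0.575, 0.11, 0.053], 0.97)]
bottle [([0.592, 0.002, 0.055], 0.63)]
side [227, 134, 60, 50, 1400] [557.8 207.4] [ 72.6 236.4] 11.2 local [-1.6 -0.7] z [39. 52. 69.]
unit_caps [([0.522, 0.294, 0.046], 0.56)]
unit_sink [([0.54, 0.228, 0.045], 0.91)]
unit_coil [([0.551, 0.165, 0.049], 0.71)]
unit_relay [([0.576, 0.094, 0.037], 0.88)]
bottle [([0.599, -0.011, 0.042], 0.95)]
```

View pics/te.png

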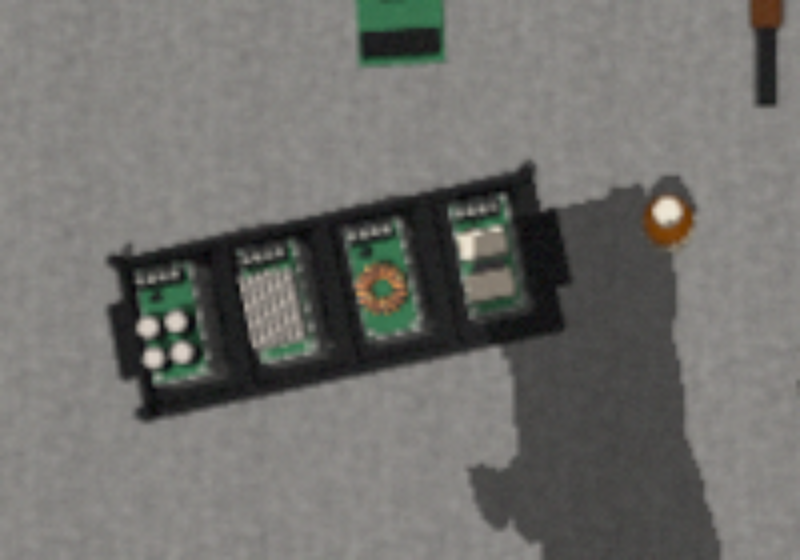

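View pics/se.png

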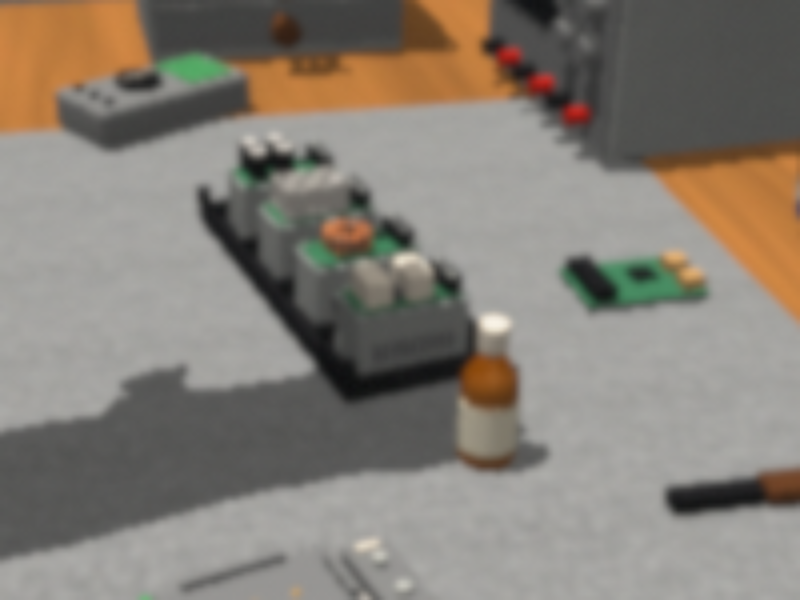

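Both views show caps, sink, coil and relay from left to right, centred and level at the expected heights. The bottle stands where it was, and the arm is clear.

```bash
python3 -c "
from h import *
print(bot.job_done())"
```

```text
the job is handed in; nothing more can be done
None
```

All four modules are in the transport tray in their original order, caps, sink, coil and relay from left to right, and the job is handed in. It took about 35 s of the 106 s allowed.

**Placing:** I lowered each module until the wrist force showed light contact with the compartment floor (under 6 N), then opened the gripper and retreated straight up.

**Last checks:** In the final top-camera depth image, each module's centre was within about 1.5 mm of its compartment centre. The module tops were at the heights expected for standing flat on the tray floor. The bottle stands where it was, and the gripper was open and clear of everything.

**Disagreements:**
- **Networks:** their positions differed from the depth fits by up to about 20 mm, mostly in the side view, because they report the middle of the visible surface. The top-view caps search also gave one low-confidence (0.41) false hit at the empty leftmost dock.
- **Side camera:** it sees the four modules as one merged shape, so only the top camera confirms each position separately. The two cameras differ by about 2 mm, which is within their calibration.

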